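# Hang the bottle bracket on the sprung screw

### The job

Hang the empty white bottle bracket on the grey panel: carry it upright, pass the wide hole of its keyhole over the screw head until its back lies against the panel, then push it straight down, firmly but without forcing, until the screw stops at the very top of the narrow slot. The screw is clamped at an unknown height in the panel's upright adjusting slot, so feel for it gently. Let go so that the bracket hangs upright and flush, and leave the jar, the bottle and the tape where they are.

Things in the scene. Friction and masses are not known exactly. Their poses are not given: they have to be found in the camera images.
- panel: grey upright panel fixed to the bench on a flat foot, 160 wide, 148 high, 12 thick. Origin: at bench height, in the plane of the front face, midway across; x points into the panel (away from the robot at yaw 0), y left, z up; the front face looks along -x. The foot is 8 high and reaches 30 in front of the face. Nothing stands above its top edge.
- slot_middle (a point): middle of the panel's upright adjusting slot, on the front face, 118 above the bench. A steel screw stands square out of it, midway across, clamped at a height that differs every time: its axis is anywhere from 15 above to 15 below this point. Flat round head 18 in diameter, 4 thick; the head's back is 9.5 and its front 13.5 off the face; shank 7 in diameter.
- stud (a joint): how far the sprung screw head is drawn out from the panel, in m; 0 at rest; it cannot be pushed in. A spring pulls it back with 4 N at 0, plus 1.5 N per mm. The bracket's wedge rails draw it out as the bracket slides down: it starts to move about 11 mm down and reads 0.0027 to 0.0029 when the bracket is fully home and let go. More than 45 N on screw or panel would bend them.
- bracket_grip (a point): point to grip on the bracket: middle of its back plate's thickness and width, 170 above its underside, 25 below its top edge. The plate is 8 thick here (x, 4 each side of this point), plain and flat from 101 above the underside to the top. x points out of its flat back (towards the panel when hung), y across, z up.
- bracket_hole (a point): centre of the wide eight-sided keyhole (23 across) in mid plate thickness, 108 straight below bracket_grip. A slot 10 wide runs up from it and ends where the screw axis is 24 above this point: home. Steel wedge rails beside it on the front (from 13 up, rising 0.3 mm per mm) run under the head: the push down grows to some 5 to 18 N, then a hard stop. Friction holds it where left.
- bracket: loose white bottle bracket, 0.18 to 0.35 kg, upright on the bench at the start: back plate 70 wide (y), 195 high, 8 thick (x), with a keyhole, and at the bottom a shelf with a 19 high rim that reaches 65 forward (-x). Origin at the underside, midway across, in the middle of the plate's thickness; x points out of the flat back, z up.
- plaster_tape: bystander: reel of cream sticking plaster lying flat on the bench, 66 in diameter, 25 high; origin at the middle of its underside.
- spirit_bottle: bystander: small clear bottle with white cap beside the panel, 48 in diameter, 88 high; origin at the middle of its underside.
- cotton_jar: bystander: open steel jar beside the panel, 79 in diameter, 92 high; origin at the middle of its underside.
There are look-alikes about, which are no part of the job. Of the things that look like the bracket, take the one that is farthest to the robot's right at the start.

How it is judged:
By the outcome, as a careful person would: the job done as asked, in the order asked, and still so for the second after the job is handed in, with the robot touching nothing.
It also fails if it takes over 72 s, if anything falls off the work surface, if the arm or the gripper's body presses on something with over 40 N, if the wrist force passes 120 N, or if a joint passes its speed limit or range.

### The arm

A 7-joint arm with a two-finger parallel gripper is mounted at the origin on a cart in front of the work surface, level with it; the furniture and walls round the work are solid. World frame = base frame: x ahead of the robot, y to its left, z up, the work surface at z = 0. Lengths are in m, angles in rad, forces in N, time in s.
With the tool pointing down it reaches from about 0.425 to 0.925 m from the base axis. Payload 6.8 kg.
Tool frame: the origin (TCP) lies midway between the tips of the shut fingers; the grasp point (between the pads) lies 19 mm behind it; z points along the fingers, y is the line along which they close (so a half turn about z gives the same grasp; the last joint's range is limited). The gripper opens to 85 mm and grips with 20 to 120 N. Pads are 22 mm wide; open, the fingers measure 114 mm over their backs; the gripper's body (76 mm by 85 mm) begins 54 mm behind the grasp point. The pads swing forward as they close: fully open they stand 13 mm farther back than shut.
Start: joints at [-1.253, 0.477, 0.022, 1.555, -0.011, 1.109, -0.083], TCP at [0.279, 0.615, 0.201] pointing down, gripper open.
Joint ranges: [-2.96, 2.96], [-0.34, 2.1], [-1.41, 1.46], [0.24, 2.44], [-1.37, 4.51], [0.17, 1.92], [-2.96, 2.96]. Speed limits (rad/s): [2.39, 2.39, 3.14, 3.14, 3.14, 3.14, 3.14].

### API

Orientations are given as a rotation vector (axis times angle).
In Python, from bench import get_obs, grab_frame, camera_params, r gives the robot as it stands.
- The arm moves only by the shell command python3 -m jog 'ROWS' [FORCE]. ROWS is JSON, a list of rows, each an object of numbers: "rx", "ry", "rz": the turn, a rotation vector about the world's x, y, z scaled (see below); "x", "y", "z": the shift along the world's x, y, z scaled (see below); "jaw": the opening, from -1 (shut) to 1 (fully open). In form: [{"rx": .., "ry": .., "rz": .., "x": .., "y": .., "z": .., "jaw": ..}, ...]. A call has 1 to 8 rows; each row shifts and turns the commanded pose from where the row before left it; what a row does not reach is not made up. The controller multiplies each number of a shift by 60 mm and each number of a turn by 10 degrees. A row lasts 1/8 s, in which the tool goes at most 62.5 mm and 10.7 degrees, less where a joint would pass 70% of its speed; a pose out of reach is approached as far as the arm can. A call with a number of a shift or a turn outside -1 to 1 is refused whole. A call with a gripper value outside its range is refused whole. The fingers move at their own pace and stop on an object; FORCE is the grip in N (left out, the last holds). Time passes only in rows, so rows that do not move let the fingers close. It gives the time, the measured TCP pose, the force, the opening and the grip force at its end, in the units of the state.
- get_obs(): the state, without advancing time (a new reading comes with each control period).
- grab_frame(name): name is "side" or "top" or "wrist"; returns the picture (400x640x3 uint8, red, green, blue); there is no depth.
- camera_params(name): a dict with "fx", "fy", "cx", "cy" (pixels), "R" (3x3) and "t" (3): a world point X has camera coordinates R X + t. Camera axes: x right, y down, z forward; pixel columns grow to the right and rows downward; lengths in m; the calibration is good to about 2 mm. A picture is of the moment at which its call begins: read the wrist's pose just before it. camera_params takes no time and is no camera call; for the wrist camera it gives the pose at the moment of the call.
- r.hand_in(): hands the job in; it is judged then, once.
The state is a dict: "clock": time; "joints": joint angles; "qvel": joint speeds; "tau": joint torques, N m; "tcp_pos": TCP position; "orientation": TCP orientation; "contact_force": force on the tool from outside, world axes, zero at the start; "moment": the same for the moment, N m; "grip_width": finger opening in m; "gripper_force": force on a finger pad.
Only numpy, scipy, OpenCV 4.12 (cv2) and the standard library are available. Lean on these libraries where they do the work, as an engineer would, in place of code of your own. Each camera call takes 0.05 s, during which the arm holds its last target. There are 200 camera calls.

## Working session

There is one attempt and no reset: what is moved stays moved. The work goes in short steps, Python scripts to look and compute and a shell command to move; the robot and the scene stay as the last step left them, time stands still between calls to the robot, and variables do not carry over. Pictures are saved under pics/ and viewed, at most 10 in all, crops included, and the job is handed in when it is done.

```bash
ls; mkdir -p pics; python3 - <<'E'
from bench import *
import cv2,json
o=get_obs();print({k:o[k] for k in o})
for n in("side","top"):
    p=camera_params(n);print(n,p)
    cv2.imwrite(f"pics/{n}0.png",grab_frame(n)[:,:,::-1])
E
```

```text
pics
{'clock': 0.0, 'joints': array([-1.25309452,  0.47779849,  0.02234633,  1.55646148, -0.01148941,
        1.1092859 , -0.08305007]), 'qvel': array([ 4.40895892e-04, -3.50774509e-05,  2.54154360e-04, -1.59983252e-03,
        1.51635591e-03,  1.67074829e-03, -1.02734922e-03]), 'tau': array([-6.89498465e-04, -5.96439064e+01,  1.60793770e+00, -2.81217849e+01,
        1.26132058e-02,  9.13088996e-03,  7.93589425e-05]), 'tcp_pos': array([0.27856604, 0.61412597, 0.19982274]), 'orientation': array([-6.63647783e-01, -3.07045003e+00,  2.84153265e-03]), 'contact_force': array([ 0.3590276 ,  0.44127061, -1.37504522]), 'moment': array([ 0.0195282 , -0.01915501,  0.04177171]), 'gripper_force': 0.0, 'grip_width': 0.08563971084254797}
side {'fx': 370.81467699567474, 'fy': 370.81467699567474, 'cx': 317.4028340153751, 'cy': 203.00895704253827, 'R': array([[ 0.87045654, -0.49151761,  0.0267552 ],
       [-0.19968747, -0.40227331, -0.89347697],
       [ 0.44992257,  0.7723902 , -0.44831134]]), 't': array([-0.36519907,  0.29635136,  0.81426812])}
top {'fx': 379.60729668114516, 'fy': 379.60729668114516, 'cx': 325.8459978579472, 'cy': 202.65887490689295, 'R': array([[-0.00805665, -0.99978726, -0.01898765],
       [-0.98115107,  0.01156989, -0.19289561],
       [ 0.19307426,  0.01707566, -0.98103555]]), 't': array([0.19850956, 0.54438217, 1.29530922])}
```

View pics/side0.png

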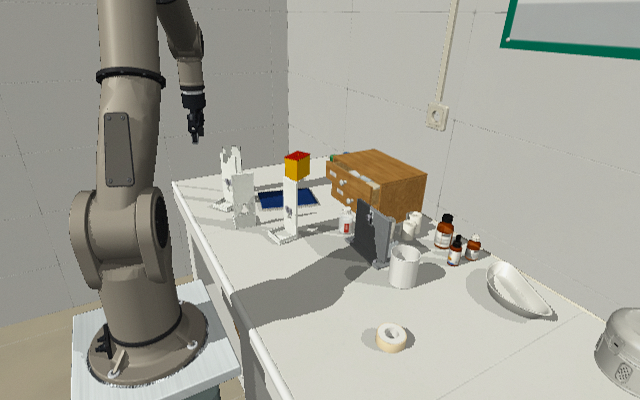

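View pics/top0.png

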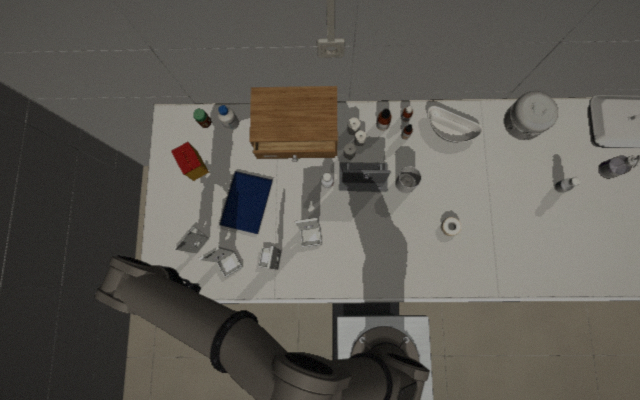

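Side: panel about (370,232), jar (404,268), tape (391,338), spirit bottle (347,222). Top: four bracket-like things at (191,240), (222,262), (269,257) and (310,235). The rightmost as the robot sees it (largest column) is (310,235), which is (290,210) in the side view. I'll confirm it in one crop.

```bash
python3 - <<'E'
import cv2,numpy as np
s=cv2.imread("pics/side0.png")[140:290,205:430]; t=cv2.imread("pics/top0.png")[145:285,170:430]
t=cv2.convertScaleAbs(t,alpha=1.3)
s=cv2.resize(s,(450,300),interpolation=2);t=cv2.resize(t,(557,300),interpolation=2)
c=np.zeros((600,790,3),np.uint8); c[:300,:450]=s;c[300:,:557]=t
cr=cv2.resize(cv2.imread("pics/side0.png")[150:250,262:332],(340,486),interpolation=2)
c[:300,450:790]=cv2.resize(cv2.imread("pics/side0.png")[165:250,262:332],(340,300),interpolation=2)
c[300:,557:790]=cv2.resize(cv2.imread("pics/top0.png")[205:255,290:330],(233,300),interpolation=2)
cv2.imwrite("pics/crop0.png",c)
E
```

```text
(no output)
```

View pics/crop0.png

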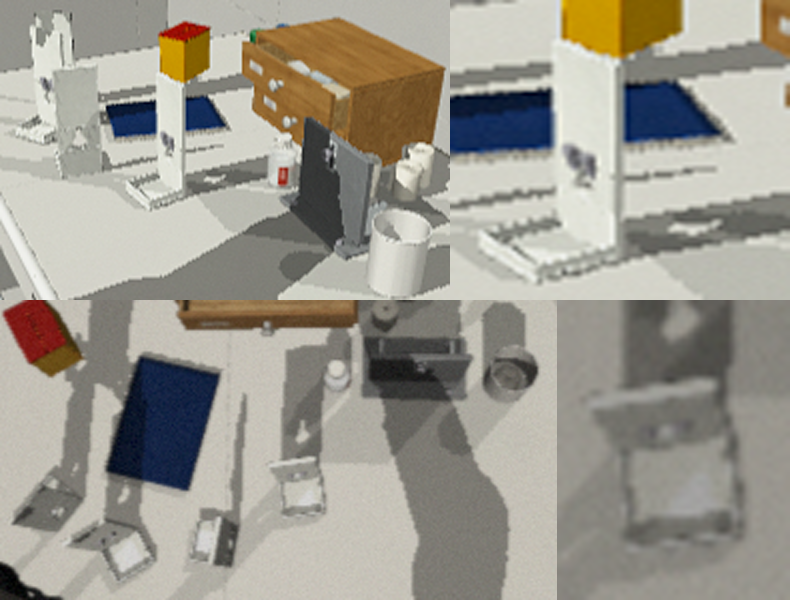

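The rightmost candidate (top crop at (655,460), side crop at (580,150)) is a white plate with an open keyhole. Its shelf is toward the robot and nothing stands on it, so it fits. The yellow box is behind it. The others sit farther left. Now measuring it with the fixed cameras.

```bash
cat > h.py <<'E'
import numpy as np,cv2
from bench import *
def ray(p,uv):
    d=p["R"].T@np.array([(uv[0]-p["cx"])/p["fx"],(uv[1]-p["cy"])/p["fy"],1]); c=-p["R"].T@p["t"]
    return c,d/np.linalg.norm(d)
def onz(p,uv,z):
    c,d=ray(p,uv); return c+d*(z-c[2])/d[2]
def tri(L):
    A=np.zeros((3,3));b=np.zeros(3)
    for p,uv in L:
        c,d=ray(p,uv);M=np.eye(3)-np.outer(d,d);A+=M;b+=M@c
    X=np.linalg.solve(A,b)
    return X,[float(np.linalg.norm(np.cross(X-ray(p,u)[0],ray(p,u)[1]))) for p,u in L]
def proj(p,X):
    q=p["R"]@np.asarray(X)+p["t"]; return q[0]/q[2]*p["fx"]+p["cx"],q[1]/q[2]*p["fy"]+p["cy"]
E
python3 - <<'E'
from h import *
np.set_printoptions(precision=4,suppress=True)
t=camera_params("top");s=camera_params("side")
a=onz(t,(296.3,222),.195);b=onz(t,(317.3,218.7),.195)
print("bracket top edge",a,b,np.linalg.norm(a-b),np.degrees(np.arctan2(*(a-b)[:2])))
for e in(a,b):print(proj(s,e))
# panel top edge front in top crop: px=(170+u*260/557, 145+(v-300)*140/300)
for u,v in((361,345),(366,362),(470,357),(466,371)):
    q=(170+u*260/557,145+(v-300)*140/300);print(q,onz(t,q,.148))
# side: plate top corners at crop (555,40),(622,55)
for u,v in((555,40),(622,57)): 
    q=(262+(u-450)*70/340,165+v*85/300);print("side",q)
print(np.array(tri([(t,(296.3,222)),(s,(283.6,176.5))])[0]),tri([(t,(317.3,218.7)),(s,(297.4,181))]))
print(camera_params("wrist"))
E
```

```text
bracket top edge [0.4577 0.2844 0.195 ] [0.4675 0.2181 0.195 ] 0.06702638534749761 -8.401474889226039
(np.float64(284.78895927243013), np.float64(176.088533824078))
(np.float64(297.19817600295266), np.float64(183.2391102153079))
(338.50987432675043, 166.0) [0.6534 0.1478 0.148 ]
(340.84380610412927, 173.93333333333334) [0.6256 0.1404 0.148 ]
(389.3895870736086, 171.6) [ 0.6315 -0.0223  0.148 ]
(387.52244165170555, 178.13333333333333) [ 0.609  -0.0151  0.148 ]
side (283.61764705882354, 176.33333333333334)
side (297.4117647058824, 181.15)
[0.4561 0.2852 0.1938] (array([0.467 , 0.2175, 0.2025]), [0.0007362341508660674, 0.0007362341508661357])
{'fx': 321.9215759552607, 'fy': 321.9215759552607, 'cx': 318.59419829216097, 'cy': 196.1209247995644, 'R': array([[ 0.4126,  0.9109, -0.0014],
       [ 0.8747, -0.3957,  0.28  ],
       [ 0.2545, -0.1167, -0.96  ]]), 't': array([-0.6745, -0.0366,  0.3793])}
```

```bash
python3 -m jog '[{"z":0.85,"rz":-0.7},{"z":0.85,"rz":-0.7},{"x":0.4,"y":-0.8,"rz":-0.7},{"x":0.4,"y":-0.8,"rz":-0.7},{"x":0.4,"y":-0.8,"rz":-0.7},{"x":0.4,"y":-0.8,"rz":-0.7},{"x":0.4,"y":-0.8,"rz":-0.7},{"x":0.4,"y":-0.8,"rz":-0.7}]'
```

```text
validation failed for argument at $[0]...
```

```bash
python3 -m jog '[{"x":0.6,"y":-0.7},{"x":0.4,"y":-0.7},{"x":0.3,"y":-0.5},{},{}]'
```

```text
validation failed for argument at $[0]...
```

```bash
python3 - <<'E'
from h import *
import pickle
o=get_obs();p=camera_params("wrist");im=grab_frame("wrist")
print(o["joints"],o["tcp_pos"],o["orientation"]);cv2.imwrite("pics/w1.png",im[:,:,::-1]);pickle.dump(p,open("w1.pkl","wb"))
E
```

```text
[-1.25308202  0.47773411  0.02234502  1.55636472 -0.0115433   1.10930556
 -0.08310945] [0.27857391 0.61417935 0.19990672] [-6.63784963e-01 -3.07038768e+00  2.61086199e-03]
```

View pics/w1.png

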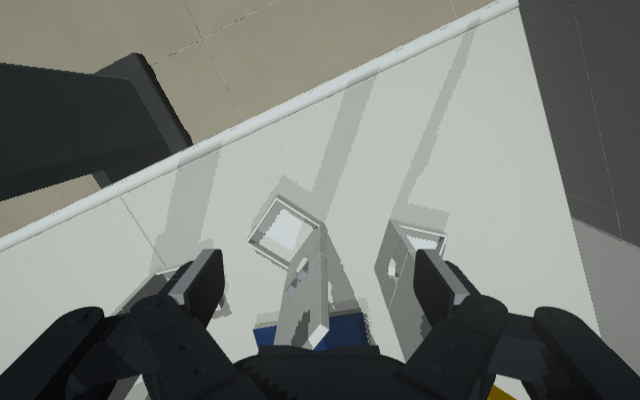

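The key set was incomplete, so nothing moved. The wrist picture shows only the other two brackets at (290,265) and (410,265), with the gripper filling the lower half. Retyping with full rows, TCP stopping to the right of the bracket.

```bash
python3 -m jog '[{"rx":0,"ry":0,"rz":-0.7,"x":0,"y":0,"z":0.85,"jaw":1},{"rx":0,"ry":0,"rz":-0.7,"x":0,"y":0,"z":0.85,"jaw":1},{"rx":0,"ry":0,"rz":-0.7,"x":0.4,"y":-0.8,"z":0,"jaw":1},{"rx":0,"ry":0,"rz":-0.7,"x":0.4,"y":-0.8,"z":0,"jaw":1},{"rx":0,"ry":0,"rz":-0.7,"x":0.4,"y":-0.8,"z":0,"jaw":1},{"rx":0,"ry":0,"rz":-0.7,"x":0.4,"y":-0.8,"z":0,"jaw":1},{"rx":0,"ry":0,"rz":-0.7,"x":0.4,"y":-0.8,"z":0,"jaw":1},{"rx":0,"ry":0,"rz":-0.7,"x":0.4,"y":-0.8,"z":0,"jaw":1}]'
python3 -m jog '[{"rx":0,"ry":0,"rz":0,"x":0.3,"y":-0.9,"z":0,"jaw":1},{"rx":0,"ry":0,"rz":0,"x":0.3,"y":-0.9,"z":0,"jaw":1},{"rx":0,"ry":0,"rz":0,"x":0.3,"y":-0.9,"z":0,"jaw":1},{"rx":0,"ry":0,"rz":0,"x":0.3,"y":-0.4,"z":0,"jaw":1},{"rx":0,"ry":0,"rz":0,"x":0,"y":0,"z":0,"jaw":1}]'
python3 - <<'E'
from h import *
import pickle
o=get_obs();p=camera_params("wrist");im=grab_frame("wrist")
print(o["joints"],o["tcp_pos"],o["orientation"]);cv2.imwrite("pics/w2.png",im[:,:,::-1]);pickle.dump(p,open("w2.pkl","wb"))
E
```

```text
clock: 1.15
tcp_pos: [0.4233, 0.3249, 0.3027]
orientation: [-2.032, -2.395, 0.0]
contact_force: [0.8, 0.5, -0.3]
grip_width: 0.0852
gripper_force: 0.0
clock: 1.78
tcp_pos: [0.4957, 0.138, 0.3028]
orientation: [2.034, 2.394, -0.0]
contact_force: [-0.0, 0.1, 0.2]
grip_width: 0.0854
gripper_force: 0.0
[-0.81556975  0.1183252   0.47048675  1.82568374 -0.05657708  1.21073907
 -0.16555734] [0.49568143 0.13803444 0.30283034] [ 2.03355257e+00  2.39387305e+00 -2.87842070e-04]
```

View pics/w2.png

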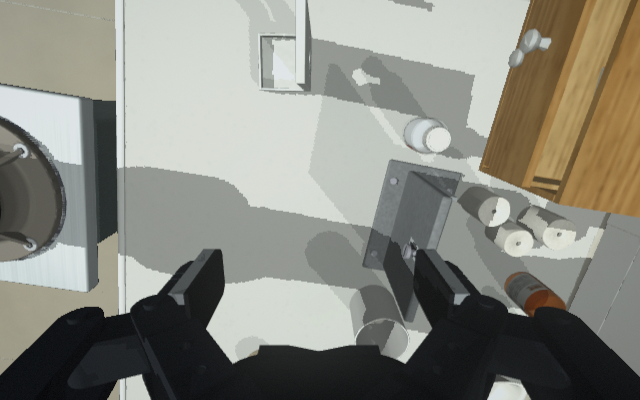

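The bracket is edge-on at (303,45), the panel at (415,230) with the screw at (412,247), the spirit bottle at (430,135) and the jar at (380,320). Next I take one view farther right for the panel and one farther left for the bracket.

```bash
cat > snap.py <<'E'
from h import *
import pickle,sys
n=sys.argv[1]
o=get_obs();p=camera_params("wrist");im=grab_frame("wrist")
print(o["tcp_pos"],o["orientation"]);cv2.imwrite(f"pics/{n}.png",im[:,:,::-1]);pickle.dump(p,open(n+".pkl","wb"))
E
python3 -m jog '[{"rx":0,"ry":0,"rz":0,"x":0,"y":-0.8,"z":0,"jaw":1},{"rx":0,"ry":0,"rz":0,"x":0,"y":-0.8,"z":0,"jaw":1},{"rx":0,"ry":0,"rz":0,"x":0,"y":-0.7,"z":0,"jaw":1},{"rx":0,"ry":0,"rz":0,"x":0,"y":0,"z":0,"jaw":1},{"rx":0,"ry":0,"rz":0,"x":0,"y":0,"z":0,"jaw":1}]'
python3 snap.py w3
python3 -m jog '[{"rx":0,"ry":0,"rz":0,"x":0,"y":0.9,"z":0,"jaw":1},{"rx":0,"ry":0,"rz":0,"x":0,"y":0.9,"z":0,"jaw":1},{"rx":0,"ry":0,"rz":0,"x":-0.1,"y":0.9,"z":0,"jaw":1},{"rx":0,"ry":0,"rz":0,"x":-0.3,"y":0.7,"z":0,"jaw":1},{"rx":0,"ry":0,"rz":0,"x":0,"y":0,"z":0,"jaw":1},{"rx":0,"ry":0,"rz":0,"x":0,"y":0,"z":0,"jaw":1}]'
python3 snap.py w4
python3 - <<'E'
import cv2,numpy as np
f=lambda n,x0,y0,w,h,W,H:cv2.resize(cv2.imread(f"pics/{n}.png")[y0:y0+h,x0:x0+w],(W,H),interpolation=2)
c=np.zeros((600,800,3),np.uint8)
c[:300,:400]=f("w2",340,140,160,120,400,300)
c[:300,400:]=f("w3",340,0,200,150,400,300)
c[300:,:400]=f("w4",230,0,200,150,400,300)
c[300:,400:]=f("w2",230,0,160,120,400,300)
cv2.imwrite("pics/comp.png",c)
E
```

```text
clock: 2.45
tcp_pos: [0.4946, 0.0047, 0.3027]
orientation: [-2.024, -2.401, -0.0]
contact_force: [-0.6, 0.5, -0.5]
grip_width: 0.0855
gripper_force: 0.0
[0.49462729 0.0047342  0.30265068] [-2.02432332e+00 -2.40149855e+00 -4.37054807e-04]
clock: 3.25
tcp_pos: [0.4704, 0.2074, 0.3026]
orientation: [2.025, 2.402, -0.001]
contact_force: [0.0, -0.6, -0.1]
grip_width: 0.0853
gripper_force: 0.0
[0.47043729 0.20744071 0.302628  ] [ 2.02513133e+00  2.40156504e+00 -8.43147688e-04]
```

View pics/comp.png

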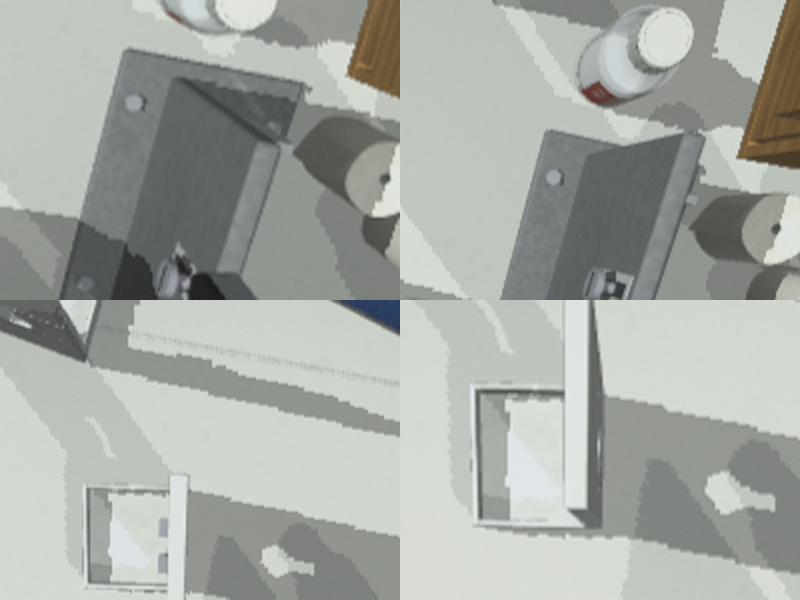

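Comp: panel top strip left corner at w3 about (482,66) to (492,68), screw head at w3 about (440,140). Bracket top strip left end at w4 about (315..324,87). The other ends lie outside the crops, so one more composite.

```bash
python3 - <<'E'
import cv2,numpy as np
f=lambda n,x0,y0,w,h,W,H:cv2.resize(cv2.imread(f"pics/{n}.png")[y0:y0+h,x0:x0+w],(W,H),interpolation=2)
c=np.zeros((600,800,3),np.uint8)
c[:,:500]=f("w3",380,50,125,150,500,600)   # x4
c[:,500:]=f("w4",285,70,75,150,300,600)    # x4
cv2.imwrite("pics/comp2.png",c)
g=cv2.imread("pics/w4.png",0)
for r in (95,110,130,150,165,175,180,185,190,195,200): print(r,g[r,308:338])
E
```

```text
95 [148 141 133 134 138 139 136 219 224 224 224 223 224 224 224 189 131 145
 187 191 191 191 192 210 212 212 212 213 213 212]
110 [213 190 166 163 162 164 204 222 223 224 224 223 223 223 223 147 147 147
 148 147 148 148 147 148 147 147 147 147 148 147]
130 [215 167 162 163 161 153 220 223 224 224 224 224 223 222 173 148 148 148
 148 147 148 148 147 148 148 148 148 148 131 127]
150 [214 213 212 213 213 217 223 224 223 223 223 221 221 205 164 209 212 213
 213 213 212 213 205 212 194 193 191 192 192 191]
165 [214 213 213 213 183 220 223 222 222 220 220 218 220 166 209 213 213 213
 213 212 201 193 193 192 192 192 191 191 192 193]
175 [214 214 213 212 213 213 213 213 212 213 213 212 213 213 212 212 214 213
 212 195 192 192 193 191 192 192 191 192 192 193]
180 [213 212 212 213 213 212 213 213 213 212 212 212 211 212 212 213 212 194
 192 192 192 192 192 193 192 191 192 192 192 191]
185 [213 213 213 212 213 213 213 213 213 213 213 213 214 213 213 201 193 192
 193 192 193 192 192 192 191 192 192 192 192 192]
190 [213 213 213 213 212 212 213 213 212 212 214 213 213 212 205 200 193 191
 192 192 193 191 193 193 193 192 192 192 192 193]
195 [213 213 212 212 212 213 212 212 212 213 213 213 212 214 195 192 192 192
 193 192 193 192 193 193 192 191 193 192 192 193]
200 [212 212 213 212 213 213 211 212 213 213 212 214 202 193 192 193 192 193
 192 192 192 192 193 191 192 193 192 192 192 192]
```

View pics/comp2.png

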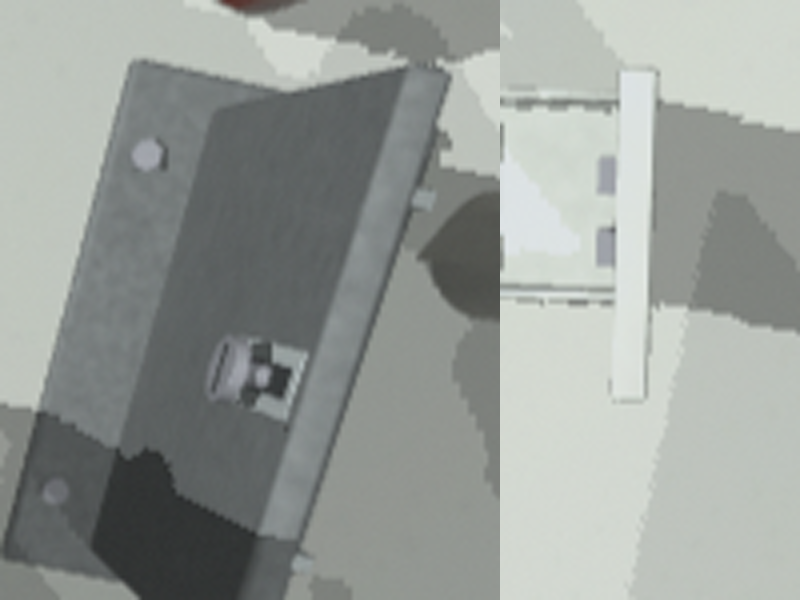

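```bash
python3 - <<'E'
from h import *
import pickle
np.set_printoptions(precision=4,suppress=True)
w2,w3,w4=[pickle.load(open(n+".pkl","rb")) for n in("w2","w3","w4")]
print("bracket top")
C=[onz(w4,q,.195) for q in((315,87.75),(324.25,87.75),(313,170),(321.3,170))]
for c in C:print(c)
m=sum(C)/4;d=(C[0]+C[1]-C[2]-C[3])/2
print("mid",m,"len",np.linalg.norm(d),"yaw",np.degrees(np.arctan2(-d[0],d[1])),"thick",np.linalg.norm(C[1]-C[0]))
# height: near-end left/right corner in w2 ~ (295.5..304?,83)
print("h tri",tri([(w4,(313,170)),(w2,(230+(566-400)/2.5,508-300 and (508-300)/2.5))]))
t=camera_params("top")
print("h tri top",tri([(w4,(315,87.75)),(t,(296.3,222))])[0],tri([(w4,(313,170)),(t,(317.3,218.7))])[0])
print("panel")
FL,FR=onz(w3,(413.25,65),.008),onz(w3,(381.25,189.25),.008)
BL,BR=onz(w3,(433.25,77),.008),onz(w3,(403,186.25),.008)
TL=onz(w3,(481.75,66.5),.148);TB=onz(w3,(492.5,68),.148);TR=onz(w3,(442.5,185),.148)
for n,a,b in(("foot",FL,FR),("facebot",BL,BR),("facetop",TL,TR)):
    d=a-b;print(n,a,b,"len",np.linalg.norm(d),"yaw",np.degrees(np.arctan2(-d[0],d[1])),"mid",(a+b)/2)
print("TB",TB)
# height of top corner from w2: crop 2.5 (253,148)->
print("tri TB?",tri([(w3,(481.75,66.5)),(w2,(340+258/2.5,140+143/2.5))]))
for yaw in(8,10,12):
    n=np.array([np.cos(np.radians(yaw)),np.sin(np.radians(yaw)),0]);P=(TL+BL)/2
    c,dd=ray(w3,(435,142.5));s=c+dd*((P-.0135*n-c)@n)/(dd@n);print(yaw,"screw",s)
E
```

```text
bracket top
[0.4534 0.2888 0.195 ]
[0.4609 0.2901 0.195 ]
[0.4631 0.2202 0.195 ]
[0.4704 0.2214 0.195 ]
mid [0.4619 0.2551 0.195 ] len 0.0693460288138383 yaw 7.985416073609997 thick 0.007661181073888484
h tri (array([0.4633, 0.2204, 0.196 ]), [0.0002503930179545132, 0.00025039301795452064])
h tri top [0.4545 0.2856 0.2103] [0.4652 0.2192 0.196 ]
panel
foot [0.6007 0.1452 0.008 ] [ 0.5968 -0.0322  0.008 ] len 0.1774438403000383 yaw -1.249582473914143 mid [0.5988 0.0565 0.008 ]
facebot [0.6315 0.135  0.008 ] [ 0.628  -0.0221  0.008 ] len 0.1571507408996596 yaw -1.2835461216155775 mid [0.6297 0.0564 0.008 ]
facetop [0.6298 0.134  0.148 ] [0.625  0.0153 0.148 ] len 0.11880053408190029 yaw -2.3219477848763024 mid [0.6274 0.0746 0.148 ]
TB [0.6403 0.1344 0.148 ]
tri TB? (array([0.6308, 0.1342, 0.1467]), [0.00038670175060070256, 0.0003867017506007324])
8 screw [0.6284 0.0535 0.0864]
10 screw [0.6313 0.0531 0.0787]
12 screw [0.6342 0.0527 0.0708]
```

```bash
python3 -m jog '[{"rx":0,"ry":0,"rz":-0.17,"x":-0.14,"y":0.8,"z":0,"jaw":1},{"rx":0,"ry":0,"rz":0,"x":0,"y":0,"z":-0.8,"jaw":1},{"rx":0,"ry":0,"rz":0,"x":0,"y":0,"z":-0.9,"jaw":1},{"rx":0,"ry":0,"rz":0,"x":0,"y":0,"z":-0.7,"jaw":1},{"rx":0,"ry":0,"rz":0,"x":0,"y":0,"z":0,"jaw":1},{"rx":0,"ry":0,"rz":0,"x":0,"y":0,"z":0,"jaw":1}]'
python3 - <<'E'
from h import *
import pickle
np.set_printoptions(precision=4,suppress=True)
w3=pickle.load(open("w3.pkl","rb"));s=camera_params("side")
for yaw in(-1.2,-2):
  for P in((.6297,.0564,0),(.628,.0564,0)):
    n=np.array([np.cos(np.radians(yaw)),np.sin(np.radians(yaw)),0])
    X=[]
    for p,q in((w3,(435,142.5)),(s,(370.5,216))):
        c,d=ray(p,q);X.append(c+d*((np.array(P)-.0135*n-c)@n)/(d@n))
    print(yaw,P,X)
print("tri",tri([(w3,(435,142.5)),(s,(370.5,216))]))
E
```

```text
clock: 4.05
tcp_pos: [0.4638, 0.2547, 0.1605]
orientation: [2.064, 2.367, 0.003]
contact_force: [0.4, 0.3, 0.7]
grip_width: 0.0854
gripper_force: 0.0
-1.2 (0.6297, 0.0564, 0) [array([0.6162, 0.0553, 0.119 ]), array([0.6159, 0.0443, 0.1322])]
-1.2 (0.628, 0.0564, 0) [array([0.6145, 0.0556, 0.1235]), array([0.6142, 0.0422, 0.1337])]
-2 (0.6297, 0.0564, 0) [array([0.6162, 0.0553, 0.119 ]), array([0.6158, 0.0441, 0.1324])]
-2 (0.628, 0.0564, 0) [array([0.6145, 0.0556, 0.1235]), array([0.614 , 0.042 , 0.1339])]
tri (array([0.618 , 0.0535, 0.1258]), [0.004599103300061257, 0.004599103300061199])
```

```bash
python3 -m jog '[{"rx":0,"ry":0,"rz":0,"x":-0.03,"y":0,"z":-0.15,"jaw":1},{"rx":0,"ry":0,"rz":0,"x":0,"y":0,"z":0,"jaw":-1},{"rx":0,"ry":0,"rz":0,"x":0,"y":0,"z":0,"jaw":-1},{"rx":0,"ry":0,"rz":0,"x":0,"y":0,"z":0,"jaw":-1},{"rx":0,"ry":0,"rz":0,"x":0,"y":0,"z":0,"jaw":-1},{"rx":0,"ry":0,"rz":0,"x":0,"y":0,"z":0,"jaw":-1},{"rx":0,"ry":0,"rz":0,"x":0,"y":0,"z":0,"jaw":-1}]' 80
```

```text
clock: 4.92
tcp_pos: [0.4611, 0.2549, 0.1501]
orientation: [2.063, 2.369, 0.002]
contact_force: [1.7, 0.6, 1.0]
grip_width: 0.0055
gripper_force: 80.9
```

```bash
python3 - <<'E'
import cv2,numpy as np
s=cv2.imread("pics/side0.png")
c=cv2.resize(s[190:275,335:415],(565,600),interpolation=cv2.INTER_CUBIC)
cv2.imwrite("pics/sc.png",c)
E
```

```text
(no output)
```

View pics/sc.png

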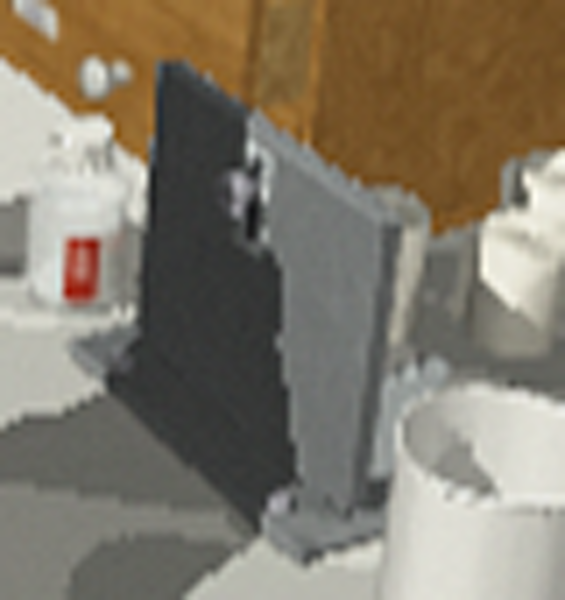

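The screw head in this crop is at (237,187), i.e. side pixel (368.6,216.5). The slot spans rows about 209 to 225.

```bash
python3 - <<'E'
from h import *
import pickle
w3=pickle.load(open("w3.pkl","rb"));s=camera_params("side")
for z in(.103,.111,.118,.126,.133): print(z,proj(s,(.6155,.0553,z)),proj(w3,(.6155,.0553,z)))
# panel top corners side-view residual: crop (165,65),(388,215)
print("side TL",335+165*80/565,190+65*85/600,proj(s,(.6305,.135,.148)))
print("side TR",335+388*80/565,190+215*85/600,proj(s,(.627,-.025,.148)))
print("slot mid side ~",335+256*80/565,(209.1+225.4)/2,proj(s,(.629,.0555,.118)))
E
```

```text
0.103 (np.float64(367.22346437034497), np.float64(223.1803311226812)) (np.float64(429.5983347016857), np.float64(140.75958420823312))
0.111 (np.float64(367.4614867191309), np.float64(220.80226548687423)) (np.float64(431.95788963335855), np.float64(141.5638152927887))
0.118 (np.float64(367.671051865275), np.float64(218.70851389148854)) (np.float64(434.1060899441406), np.float64(142.29600823417445))
0.126 (np.float64(367.9120497352087), np.float64(216.30072001954605)) (np.float64(436.6627686058664), np.float64(143.1674270027649))
0.133 (np.float64(368.1242428699291), np.float64(214.180712363095)) (np.float64(438.9942572550242), np.float64(143.9620919710485))
side TL 358.3628318584071 199.20833333333334 (np.float64(356.97910069336655), np.float64(197.75521733640176))
side TR 389.9380530973451 220.45833333333334 (np.float64(389.61501956648425), np.float64(220.97517484958718))
slot mid side ~ 371.24778761061947 217.25 (np.float64(371.3574253780883), np.float64(217.67170850136677))
```

```bash
python3 -m jog '[{"rx":0,"ry":0,"rz":0,"x":0,"y":0,"z":0.5,"jaw":-1},{"rx":0,"ry":0,"rz":0,"x":0,"y":0,"z":0.9,"jaw":-1},{"rx":0,"ry":0,"rz":0,"x":0,"y":0,"z":0.4,"jaw":-1},{"rx":0,"ry":0,"rz":0,"x":0,"y":0,"z":0,"jaw":-1},{"rx":0,"ry":0,"rz":0,"x":0,"y":0,"z":0,"jaw":-1}]'; python3 - <<'E'
from h import *
np.set_printoptions(precision=4,suppress=True)
o=get_obs();print(o["contact_force"],o["moment"],o["tcp_pos"],o["orientation"])
E
```

```text
clock: 5.55
tcp_pos: [0.4594, 0.2541, 0.256]
orientation: [-2.062, -2.369, 0.005]
contact_force: [-0.5, 0.1, -3.5]
grip_width: 0.006
gripper_force: 80.3
[-0.4544  0.0965 -3.5458] [-0.0335  0.0349  0.0074] [0.4594 0.2541 0.256 ] [-2.0624 -2.3689  0.0049]
```

Screw height estimate: 0.1225 (wrist 0.121, side 0.124), lateral y 0.0553. Bracket is held. Carry it to 30 mm in front of the panel.

```bash
python3 -m jog '[{"rx":0,"ry":0,"rz":-0.18,"x":0.4,"y":-0.6,"z":0,"jaw":-1},{"rx":0,"ry":0,"rz":-0.18,"x":0.4,"y":-0.6,"z":0,"jaw":-1},{"rx":0,"ry":0,"rz":-0.18,"x":0.4,"y":-0.6,"z":0,"jaw":-1},{"rx":0,"ry":0,"rz":-0.18,"x":0.4,"y":-0.6,"z":0,"jaw":-1},{"rx":0,"ry":0,"rz":-0.18,"x":0.4,"y":-0.6,"z":0,"jaw":-1},{"rx":0,"ry":0,"rz":0,"x":0.3,"y":-0.3,"z":-0.35,"jaw":-1},{"rx":0,"ry":0,"rz":0,"x":0,"y":0,"z":-0.4,"jaw":-1},{"rx":0,"ry":0,"rz":0,"x":0,"y":0,"z":0,"jaw":-1}]'
python3 -m jog '[{"rx":0,"ry":0,"rz":0,"x":0,"y":0,"z":0,"jaw":-1},{"rx":0,"ry":0,"rz":0,"x":0,"y":0,"z":0,"jaw":-1},{"rx":0,"ry":0,"rz":0,"x":0,"y":0,"z":0,"jaw":-1}]'
python3 snap.py w5
python3 - <<'E'
from h import *
np.set_printoptions(precision=4,suppress=True)
cv2.imwrite("pics/side5.png",grab_frame("side")[:,:,::-1])
a=cv2.imread("pics/w5.png");b=cv2.imread("pics/side5.png")[150:270,300:460]
c=np.zeros((600,800,3),np.uint8);c[:,:]=0
c[:300,:480]=cv2.resize(a,(480,300));c[300:,:400]=cv2.resize(b,(400,300),interpolation=2)
c[300:,400:]=cv2.resize(a[100:250,300:500],(400,300),interpolation=2)
cv2.imwrite("pics/c5.png",c)
E
```

```text
clock: 6.55
tcp_pos: [0.5959, 0.0564, 0.209]
orientation: [-2.24, -2.197, 0.011]
contact_force: [-0.0, -0.6, -2.7]
grip_width: 0.0055
gripper_force: 80.3
clock: 6.92
tcp_pos: [0.5989, 0.0571, 0.2136]
orientation: [2.242, 2.2, 0.002]
contact_force: [0.5, -0.2, -2.3]
grip_width: 0.0056
gripper_force: 80.3
[0.59892032 0.05708069 0.21358898] [2.24173663e+00 2.20022603e+00 2.00366582e-03]
```

View pics/c5.png

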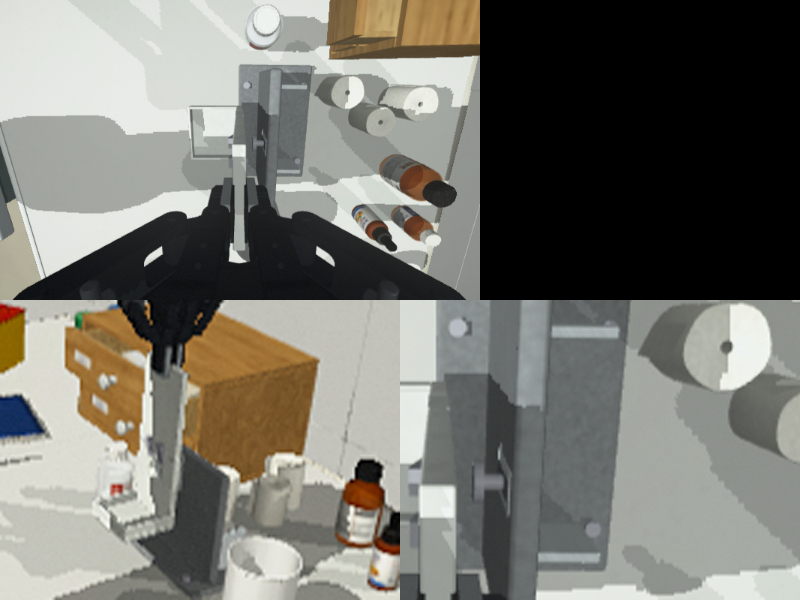

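The bracket is upright and parallel in front of the screw. In the composite, the screw at (483,480) meets the plate at (440,490). Numeric check of the relative yaw in w5.

```bash
python3 - <<'E'
from h import *
import pickle
np.set_printoptions(precision=4,suppress=True)
p=pickle.load(open("w5.pkl","rb"));im=cv2.imread("pics/w5.png",0).astype(float)
im=cv2.blur(im,(1,3))
def edges(rows,lo,hi,z,sgn):
    P=[]
    for r in rows:
        g=np.diff(im[r,lo:hi])*sgn;k=int(g.argmax());P.append((lo+k+.5,r))
    return P
for n,rows,lo,hi,z,s in(("panel front top",range(160,242,6),345,366,.148,1),("panel back",range(160,242,6),362,380,.148,-1),("plate R top",range(200,242,4),318,335,.2585,-1),("plate L top",range(200,242,4),304,318,.2585,1)):
    P=edges(rows,lo,hi,z,s);X=np.array([onz(p,q,z) for q in P])
    f=np.polyfit(X[:,1],X[:,0],1);res=X[:,0]-np.polyval(f,X[:,1])
    print(n,[q[0] for q in P],"yaw",np.degrees(np.arctan(-f[0])),"x@y.056",np.polyval(f,.056),"sd",res.std())
E
```

```text
panel front top [357.5, 357.5, 349.5, 348.5, 350.5, 353.5, 353.5, 353.5, 355.5, 355.5, 354.5, 354.5, 354.5, 353.5] yaw 1.4386745046997127 x@y.056 0.6260518649376311 sd 0.0019356947581934416
panel back [371.5, 371.5, 371.5, 370.5, 370.5, 369.5, 369.5, 369.5, 369.5, 368.5, 368.5, 367.5, 367.5, 362.5] yaw -3.0343924533500464 x@y.056 0.6380239366887788 sd 0.0008936373776817989
plate R top [327.5, 327.5, 327.5, 327.5, 327.5, 327.5, 327.5, 327.5, 327.5, 327.5, 327.5] yaw -0.5981403416972438 x@y.056 0.6024930642252874 sd 5.3406800417747337e-17
plate L top [309.5, 309.5, 309.5, 308.5, 309.5, 309.5, 309.5, 309.5, 309.5, 309.5, 309.5] yaw -1.2438819889439763 x@y.056 0.594525355801147 sd 0.00011883330798307755
```

```bash
python3 - <<'E'
from h import *
import pickle
np.set_printoptions(precision=4,suppress=True)
p=pickle.load(open("w5.pkl","rb"));w3=pickle.load(open("w3.pkl","rb"))
for z in(.115,.12,.125,.13):print(z,onz(p,(343,190),z),onz(w3,(435,142.5),z))
im=cv2.imread("pics/w5.png",0)
print(im[180:202,334:352:2])
Q=[(371.5,160),(371.5,172),(370.5,178),(370.5,184),(369.5,196),(369.5,208),(368.5,214),(368.5,220),(367.5,230)]
X=np.array([onz(p,q,.148) for q in Q]);f=np.polyfit(X[:,1],X[:,0],1);print("back yaw",np.degrees(np.arctan(-f[0])),np.polyval(f,.056))
Q=[(355.5,208),(355.5,214),(354.5,226),(353.5,238)]
X=np.array([onz(p,q,.148) for q in Q]);f=np.polyfit(X[:,1],X[:,0],1);print("front yaw",np.degrees(np.arctan(-f[0])),np.polyval(f,.056))
E
```

```text
0.115 [0.6202 0.0546 0.115 ] [0.6177 0.0551 0.115 ]
0.12 [0.6199 0.0559 0.12  ] [0.6158 0.0554 0.12  ]
0.125 [0.6195 0.0573 0.125 ] [0.6139 0.0556 0.125 ]
0.13 [0.6191 0.0586 0.13  ] [0.612  0.0559 0.13  ]
[[ 93  96  87  87  76  59  55  58  82]
 [ 94 107  94  94  75  57  56  57  75]
 [ 93 100 100 100  77  58  56  54  61]
 [ 92  67 105 104  77  57  56  53  55]
 [ 94  70 108 109  77  57  57  51  44]
 [ 96  71 114 114  77  58  57  49  42]
 [ 96  72 116 117  83  66  65  60  49]
 [ 93  70 118 119  99  90  90  87  82]
 [ 91  62 121 122 114 110 110 108 110]
 [ 91  60 126 126 122 118 118 118 118]
 [ 93  61 129 129 128 127 127 126 125]
 [ 92  62 129 131 130 128 128 127 127]
 [ 91  65 127 128 120 119 118 118 117]
 [ 91  64 121 123 114 110 110 111 110]
 [ 93  64 116 118  98  93  94  93  93]
 [ 92  68 117 118  70  64  63  64  77]
 [ 93  67 115 115  65  56  55  55  81]
 [ 92  66 111 110  64  55  56  55  75]
 [ 93  67 106 105  63  54  55  56  69]
 [ 95  74  99  99  61  56  55  56  63]
 [ 93  80  91  91  60  57  56  57  55]
 [ 91  87  89  88  60  55  56  55  55]]
back yaw -1.6621629942994605 0.6383278282217071
front yaw -3.054065169674047 0.6280828148452124
```

```bash
python3 -m jog '[{"rx":0,"ry":0,"rz":-0.07,"x":0,"y":-0.025,"z":-0.06,"jaw":-1},{"rx":0,"ry":0,"rz":0,"x":0.08,"y":0,"z":0,"jaw":-1},{"rx":0,"ry":0,"rz":0,"x":0.06,"y":0,"z":0,"jaw":-1},{"rx":0,"ry":0,"rz":0,"x":0,"y":0,"z":0,"jaw":-1},{"rx":0,"ry":0,"rz":0,"x":0,"y":0,"z":0,"jaw":-1}]'
python3 -m jog '[{"rx":0,"ry":0,"rz":0,"x":0.05,"y":0,"z":0,"jaw":-1},{"rx":0,"ry":0,"rz":0,"x":0.05,"y":0,"z":0,"jaw":-1},{"rx":0,"ry":0,"rz":0,"x":0,"y":0,"z":0,"jaw":-1},{"rx":0,"ry":0,"rz":0,"x":0,"y":0,"z":0,"jaw":-1}]'
```

```text
clock: 7.65
tcp_pos: [0.607, 0.0552, 0.2091]
orientation: [-2.256, -2.186, 0.0]
contact_force: [0.3, 0.5, -3.5]
grip_width: 0.0057
gripper_force: 80.3
clock: 8.15
tcp_pos: [0.613, 0.0552, 0.2092]
orientation: [-2.256, -2.186, 0.0]
contact_force: [-0.3, -0.5, -3.4]
grip_width: 0.006
gripper_force: 80.3
```

```bash
python3 -m jog '[{"rx":0,"ry":0,"rz":0,"x":0.05,"y":0,"z":0,"jaw":-1},{"rx":0,"ry":0,"rz":0,"x":0,"y":0,"z":0,"jaw":-1},{"rx":0,"ry":0,"rz":0,"x":0,"y":0,"z":0,"jaw":-1}]'
python3 -m jog '[{"rx":0,"ry":0,"rz":0,"x":0.04,"y":0,"z":0,"jaw":-1},{"rx":0,"ry":0,"rz":0,"x":0,"y":0,"z":0,"jaw":-1},{"rx":0,"ry":0,"rz":0,"x":0,"y":0,"z":0,"jaw":-1}]'
```

```text
clock: 8.52
tcp_pos: [0.616, 0.0552, 0.2092]
orientation: [-2.256, -2.186, 0.0]
contact_force: [0.3, 0.2, -3.0]
grip_width: 0.0052
gripper_force: 80.3
clock: 8.9
tcp_pos: [0.6184, 0.0553, 0.2092]
orientation: [-2.256, -2.186, 0.0]
contact_force: [0.3, -0.2, -2.8]
grip_width: 0.0055
gripper_force: 80.3
```

```bash
python3 -m jog '[{"rx":0,"ry":0,"rz":0,"x":0.04,"y":0,"z":0,"jaw":-1},{"rx":0,"ry":0,"rz":0,"x":0,"y":0,"z":0,"jaw":-1},{"rx":0,"ry":0,"rz":0,"x":0,"y":0,"z":0,"jaw":-1}]'
python3 -m jog '[{"rx":0,"ry":0,"rz":0,"x":0.03,"y":0,"z":0,"jaw":-1},{"rx":0,"ry":0,"rz":0,"x":0,"y":0,"z":0,"jaw":-1},{"rx":0,"ry":0,"rz":0,"x":0,"y":0,"z":0,"jaw":-1}]'
```

```text
clock: 9.28
tcp_pos: [0.6208, 0.0553, 0.2092]
orientation: [-2.256, -2.186, 0.0]
contact_force: [0.4, 0.2, -3.5]
grip_width: 0.0058
gripper_force: 80.3
clock: 9.65
tcp_pos: [0.6226, 0.0552, 0.2092]
orientation: [-2.256, -2.186, 0.0]
contact_force: [0.1, -0.1, -3.4]
grip_width: 0.0057
gripper_force: 80.3
```

```bash
python3 -m jog '[{"rx":0,"ry":0,"rz":0,"x":0.03,"y":0,"z":0,"jaw":-1},{"rx":0,"ry":0,"rz":0,"x":0,"y":0,"z":0,"jaw":-1},{"rx":0,"ry":0,"rz":0,"x":0,"y":0,"z":0,"jaw":-1}]'
python3 -m jog '[{"rx":0,"ry":0,"rz":0,"x":0.02,"y":0,"z":0,"jaw":-1},{"rx":0,"ry":0,"rz":0,"x":0,"y":0,"z":0,"jaw":-1},{"rx":0,"ry":0,"rz":0,"x":0,"y":0,"z":0,"jaw":-1}]'
```

```text
clock: 10.02
tcp_pos: [0.6241, 0.0552, 0.2091]
orientation: [-2.256, -2.186, 0.001]
contact_force: [-1.0, -0.1, -2.9]
grip_width: 0.0056
gripper_force: 80.4
clock: 10.4
tcp_pos: [0.6251, 0.0552, 0.2091]
orientation: [-2.256, -2.186, 0.001]
contact_force: [-3.5, -0.1, -0.8]
grip_width: 0.0054
gripper_force: 80.6
```

Contact at TCP x 0.6245, which puts the back at 0.6285, the panel face. The head is through and the plate is flush. Now pushing down.

```bash
python3 -m jog '[{"rx":0,"ry":0,"rz":0,"x":0,"y":0,"z":-0.05,"jaw":-1},{"rx":0,"ry":0,"rz":0,"x":0,"y":0,"z":-0.05,"jaw":-1},{"rx":0,"ry":0,"rz":0,"x":0,"y":0,"z":0,"jaw":-1},{"rx":0,"ry":0,"rz":0,"x":0,"y":0,"z":0,"jaw":-1}]'
python3 -m jog '[{"rx":0,"ry":0,"rz":0,"x":0,"y":0,"z":-0.05,"jaw":-1},{"rx":0,"ry":0,"rz":0,"x":0,"y":0,"z":0,"jaw":-1},{"rx":0,"ry":0,"rz":0,"x":0,"y":0,"z":0,"jaw":-1}]'
```

```text
clock: 10.9
tcp_pos: [0.6251, 0.0554, 0.2025]
orientation: [-2.255, -2.186, 0.002]
contact_force: [-3.4, -0.4, -5.4]
grip_width: 0.0057
gripper_force: 80.1
clock: 11.28
tcp_pos: [0.6253, 0.0553, 0.2]
orientation: [-2.256, -2.186, 0.001]
contact_force: [-3.9, 0.7, -2.3]
grip_width: 0.0056
gripper_force: 80.4
```

```bash
python3 -m jog '[{"rx":0,"ry":0,"rz":0,"x":0,"y":0,"z":-0.05,"jaw":-1},{"rx":0,"ry":0,"rz":0,"x":0,"y":0,"z":0,"jaw":-1},{"rx":0,"ry":0,"rz":0,"x":0,"y":0,"z":0,"jaw":-1}]'
python3 -m jog '[{"rx":0,"ry":0,"rz":0,"x":0,"y":0,"z":-0.05,"jaw":-1},{"rx":0,"ry":0,"rz":0,"x":0,"y":0,"z":0,"jaw":-1},{"rx":0,"ry":0,"rz":0,"x":0,"y":0,"z":0,"jaw":-1}]'
```

```text
clock: 11.65
tcp_pos: [0.6257, 0.0552, 0.198]
orientation: [-2.256, -2.186, -0.001]
contact_force: [-5.6, 1.4, 2.8]
grip_width: 0.0055
gripper_force: 81.3
clock: 12.02
tcp_pos: [0.6259, 0.0553, 0.1955]
orientation: [2.256, 2.186, 0.002]
contact_force: [-6.4, 0.6, 5.5]
grip_width: 0.0055
gripper_force: 81.8
```

```bash
python3 -m jog '[{"rx":0,"ry":0,"rz":0,"x":0,"y":0,"z":-0.05,"jaw":-1},{"rx":0,"ry":0,"rz":0,"x":0,"y":0,"z":0,"jaw":-1},{"rx":0,"ry":0,"rz":0,"x":0,"y":0,"z":0,"jaw":-1}]'
python3 -m jog '[{"rx":0,"ry":0,"rz":0,"x":0,"y":0,"z":-0.05,"jaw":-1},{"rx":0,"ry":0,"rz":0,"x":0,"y":0,"z":0,"jaw":-1},{"rx":0,"ry":0,"rz":0,"x":0,"y":0,"z":0,"jaw":-1}]'
```

```text
clock: 12.4
tcp_pos: [0.626, 0.0553, 0.1929]
orientation: [2.256, 2.186, 0.002]
contact_force: [-8.0, -0.1, 8.2]
grip_width: 0.0054
gripper_force: 82.2
clock: 12.78
tcp_pos: [0.6261, 0.0553, 0.1903]
orientation: [2.256, 2.186, 0.003]
contact_force: [-9.4, -0.3, 10.6]
grip_width: 0.0059
gripper_force: 82.7
```

```bash
python3 -m jog '[{"rx":0,"ry":0,"rz":0,"x":0,"y":0,"z":-0.04,"jaw":-1},{"rx":0,"ry":0,"rz":0,"x":0,"y":0,"z":0,"jaw":-1},{"rx":0,"ry":0,"rz":0,"x":0,"y":0,"z":0,"jaw":-1}]'
```

```text
clock: 13.15
tcp_pos: [0.6262, 0.0553, 0.1883]
orientation: [2.256, 2.186, 0.003]
contact_force: [-8.9, 0.5, 12.6]
grip_width: 0.0055
gripper_force: 83.1
```

```bash
python3 -m jog '[{"rx":0,"ry":0,"rz":0,"x":0,"y":0,"z":-0.03,"jaw":-1},{"rx":0,"ry":0,"rz":0,"x":0,"y":0,"z":0,"jaw":-1},{"rx":0,"ry":0,"rz":0,"x":0,"y":0,"z":0,"jaw":-1}]'
python3 -m jog '[{"rx":0,"ry":0,"rz":0,"x":0,"y":0,"z":-0.02,"jaw":-1},{"rx":0,"ry":0,"rz":0,"x":0,"y":0,"z":0,"jaw":-1},{"rx":0,"ry":0,"rz":0,"x":0,"y":0,"z":0,"jaw":-1}]'
```

```text
clock: 13.52
tcp_pos: [0.6263, 0.0553, 0.1867]
orientation: [2.256, 2.186, 0.004]
contact_force: [-10.9, 0.6, 13.7]
grip_width: 0.0056
gripper_force: 83.4
clock: 13.9
tcp_pos: [0.6268, 0.0553, 0.1864]
orientation: [2.256, 2.185, 0.006]
contact_force: [-10.3, 0.6, 18.1]
grip_width: 0.0054
gripper_force: 84.5
```

```bash
python3 -m jog '[{"rx":0,"ry":0,"rz":0,"x":0,"y":0,"z":-0.02,"jaw":-1},{"rx":0,"ry":0,"rz":0,"x":0,"y":0,"z":0,"jaw":-1},{"rx":0,"ry":0,"rz":0,"x":0,"y":0,"z":0,"jaw":-1}]'; python3 snap.py w6; python3 - <<'E'
from h import *
cv2.imwrite("pics/side6.png",grab_frame("side")[:,:,::-1])
o=get_obs();print(o["contact_force"],o["moment"])
E
```

```text
clock: 14.28
tcp_pos: [0.6274, 0.0553, 0.1862]
orientation: [2.255, 2.185, 0.007]
contact_force: [-12.0, 0.4, 23.7]
grip_width: 0.0058
gripper_force: 85.8
[0.62736664 0.05526461 0.18622256] [2.25529254 2.18494164 0.00746935]
[-12.15038899  -0.07898295  24.11384057] [0.09757844 3.40601741 0.02470857]
```

Hard stop confirmed: about 24 N with almost no further travel, after 22.9 mm down. Unload, then let go.

```bash
python3 -m jog '[{"rx":0,"ry":0,"rz":0,"x":-0.03,"y":0,"z":0.03,"jaw":-1},{"rx":0,"ry":0,"rz":0,"x":-0.02,"y":0,"z":0.02,"jaw":-1},{"rx":0,"ry":0,"rz":0,"x":0,"y":0,"z":0,"jaw":-1},{"rx":0,"ry":0,"rz":0,"x":0,"y":0,"z":0,"jaw":-1}]'
```

```text
clock: 14.88
tcp_pos: [0.6243, 0.0553, 0.1865]
orientation: [2.255, 2.185, 0.005]
contact_force: [-4.8, -1.0, 8.5]
grip_width: 0.0059
gripper_force: 81.9
```

```bash
python3 -m jog '[{"rx":0,"ry":0,"rz":0,"x":-0.01,"y":0,"z":0.025,"jaw":-1},{"rx":0,"ry":0,"rz":0,"x":0,"y":0,"z":0,"jaw":-1},{"rx":0,"ry":0,"rz":0,"x":0,"y":0,"z":0,"jaw":-1}]'
python3 -m jog '[{"rx":0,"ry":0,"rz":0,"x":0,"y":0,"z":0,"jaw":-0.5},{"rx":0,"ry":0,"rz":0,"x":0,"y":0,"z":0,"jaw":-0.2},{"rx":0,"ry":0,"rz":0,"x":0,"y":0,"z":0,"jaw":-0.2},{"rx":0,"ry":0,"rz":0,"x":0,"y":0,"z":0,"jaw":-0.2}]' 20
```

```text
clock: 15.25
tcp_pos: [0.6236, 0.0553, 0.1868]
orientation: [2.254, 2.185, 0.004]
contact_force: [2.0, -0.0, 1.7]
grip_width: 0.0058
gripper_force: 81.0
clock: 15.75
tcp_pos: [0.6219, 0.0552, 0.186]
orientation: [-2.256, -2.186, 0.0]
contact_force: [-0.1, -0.5, 0.2]
grip_width: 0.0343
gripper_force: 0.0
```

```bash
python3 -m jog '[{"rx":0,"ry":0,"rz":0,"x":0,"y":0,"z":0.3,"jaw":-0.2},{"rx":0,"ry":0,"rz":0,"x":0,"y":0,"z":0.6,"jaw":-0.2},{"rx":0,"ry":0,"rz":0,"x":0,"y":0,"z":0.8,"jaw":-0.2},{"rx":0,"ry":0,"rz":0,"x":0,"y":-0.6,"z":0.4,"jaw":-0.2},{"rx":0,"ry":0,"rz":0,"x":0,"y":-0.8,"z":0,"jaw":-0.2},{"rx":0,"ry":0,"rz":0,"x":0,"y":0,"z":0,"jaw":-0.2},{"rx":0,"ry":0,"rz":0,"x":0,"y":0,"z":0,"jaw":-0.2}]'; python3 snap.py w7; python3 - <<'E'
from h import *
cv2.imwrite("pics/side7.png",grab_frame("side")[:,:,::-1])
a=cv2.imread("pics/w7.png");b=cv2.imread("pics/side7.png")
c=np.zeros((600,800,3),np.uint8)
c[:250,:400]=cv2.resize(a,(400,250));c[:250,400:]=cv2.resize(b,(400,250))
c[250:,:400]=cv2.resize(a[60:235,220:420],(400,350),interpolation=2);c[250:,400:]=cv2.resize(b[165:270,310:430],(400,350),interpolation=2)
cv2.imwrite("pics/c7.png",c)
E
```

```text
clock: 16.62
tcp_pos: [0.6221, -0.0284, 0.3129]
orientation: [2.256, 2.186, 0.002]
contact_force: [0.2, 1.1, 0.6]
grip_width: 0.034
gripper_force: 0.0
[ 0.62213864 -0.02839041  0.31293844] [2.25622910e+00 2.18607302e+00 1.83433089e-03]
```

View pics/c7.png

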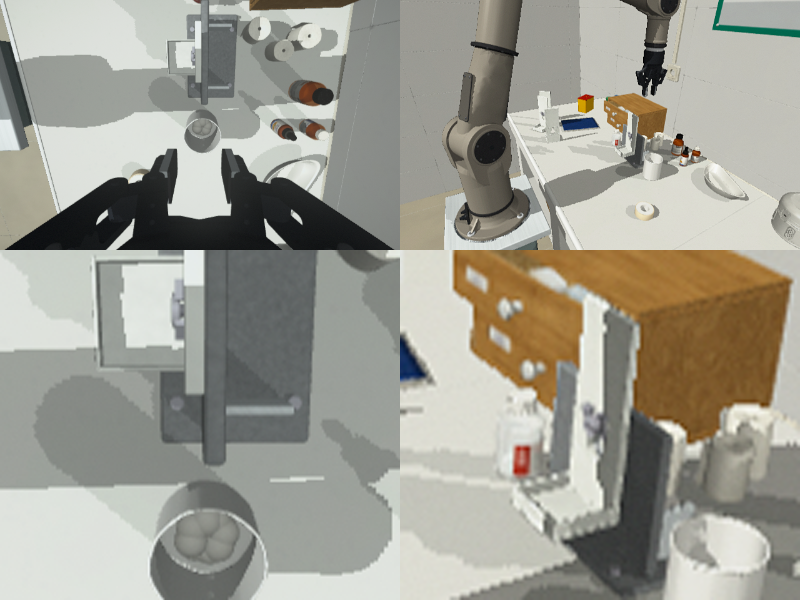

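The bracket hangs upright and flush, with the plate against the panel at wrist crop (205,320) and the screw at the top of the slot at side crop (595,420). The jar, bottle and tape are where they were.

```bash
python3 -c "
from bench import r
print(r.hand_in())"
```

```text
the job is handed in; nothing more can be done
None
```

The bracket hangs upright and flush on the panel, pushed down to a hard stop at about 24 N of measured push; the robot has let go, the jar, bottle and tape look untouched, and the job was handed in at about 17 s with no verdict shown.

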